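Set the loose cedar barrels into the dimpled rack

ROBOT

A 7-joint arm with a two-finger parallel gripper is mounted at the origin on the work surface. World frame = base frame: x ahead of the robot, y to its left, z up, the work surface at z = 0. Lengths are in m, angles in rad, forces in N, time in s.
With the tool pointing down it reaches from about 0.425 to 0.925 m from the base axis. Payload 6.8 kg.
Tool frame: the origin (TCP) lies where the fingers leave the gripper's body, on its centre line; the fingertips stand 73 mm ahead of it and the grasp point (between the pads) lies 54 mm ahead of it; z points along the fingers, y is the line along which they close (so a half turn about z gives the same grasp; the last joint's range is limited). The gripper opens to 85 mm and grips with 20 to 120 N. Pads are 22 mm wide; open, the fingers measure 114 mm over their backs; the gripper's body (76 mm by 85 mm) begins 54 mm behind the grasp point. The pads swing forward as they close: fully open they stand 13 mm farther back than shut.
Start: joints at [-1.351, 0.477, 0.022, 1.555, -0.011, 1.109, -0.083], TCP at [0.217, 0.639, 0.304] pointing down, gripper open.
Joint ranges: [-2.96, 2.96], [-0.34, 2.1], [-1.41, 1.46], [0.24, 2.44], [-1.37, 4.51], [0.17, 1.92], [-2.96, 2.96]. Speed limits (rad/s): [2.39, 2.39, 3.14, 3.14, 3.14, 3.14, 3.14].

INTERFACE

Orientations are given as a rotation vector (axis times angle).
In Python, from bench import r, camrig gives the robot as it stands (r), with the cameras (camrig).
- The arm moves only by the tool drive_effector, called after "Call:" by a JSON object that holds its "method" and its "body", one argument or row to a line. Schema: {"type":"object","properties":{"steps":{"type":"array","items":{"type":"object","properties":{"dx":{"type":"number"},"dy":{"type":"number"},"dz":{"type":"number"},"rx":{"type":"number"},"ry":{"type":"number"},"rz":{"type":"number"}},"additionalProperties":false},"minItems":1,"maxItems":5},"aperture":{"type":"number"},"squeeze":{"type":"number"},"only":{"type":"string"},"quiet":{"type":"boolean"},"lines":{"type":"string"}},"required":["steps"],"additionalProperties":false}. steps is a list of rows, 1 to 5 of them, each an object with the fields dx, dy, dz (the shift in fractions of the full range, 1 being 0.8 m), rx, ry, rz (a rotation vector in normalised numbers (1 is 2 pi rad)); a field left out counts as zero; each row is the pose to reach, as a shift and turn from the pose commanded when the call began, along the tool's axes at that moment; what a row does not reach only later rows make up. A row lasts 1/10 s, in which the tool goes at most 0.05 m and 0.15 rad, less where a joint would pass 70% of its speed; a pose out of reach is approached as far as the arm can. aperture is the finger opening in m, set as the call begins (left out keeps the last). The fingers move at their own pace and stop on an object; squeeze is the grip in N (left out, the last holds). Time passes only in rows, so rows that do not move let the fingers close. The tool returns the time, the measured TCP pose, the force, the opening and the grip force at its end. only (a regular expression) keeps the lines of the reply that match it, lines (a string "A,B") keeps lines A to B, and quiet returns only ok. Input that does not fit is refused with a message, and nothing moves.
- r.get_obs(): the state, without advancing time (a new reading comes with each control period).
- camrig.grab_frame(name): name is "scene" or "side" or "wrist"; returns (picture, depth): 480x640x3 uint8, blue, green, red; 480x640 float32, m along the optical axis (not along the pixel's ray), 0 where there is no reading.
- camrig.camera_info(name): a dict with "camera_matrix" (3x3 intrinsics, pixels), "R" (3x3) and "t" (3): a world point X has camera coordinates R X + t. Camera axes: x right, y down, z forward; pixel columns grow to the right and rows downward; lengths in m; the calibration is good to about 2 mm. A picture is of the moment at which its call begins: read the wrist's pose just before it. camera_info takes no time and is no camera call; for the wrist camera it gives the pose at the moment of the call.
- r.hand_in(): hands the job in; it is judged then, once.
The state is a dict: "clock": time; "joints": joint angles; "qvel": joint speeds; "tau": joint torques, N m; "tcp_pos": TCP position; "orientation": TCP orientation; "contact_force": force on the tool from outside, world axes, zero at the start; "moment": the same for the moment, N m; "grip_width": finger opening in m; "gripper_force": force on a finger pad.
Only numpy, scipy, OpenCV 4.12 (cv2) and the standard library are available. Lean on these libraries where they do the work, as an engineer would, in place of code of your own. Each camera call takes 0.05 s, during which the arm holds its last target. There are 200 camera calls.

TASK

Two cedar shoe-freshener barrels are still loose, one lying on the tray and one in the open clear box: set each into an empty dimple of the plywood rack so that all three barrels lie there at rest, lowering them in rather than letting them drop. The one in the box can only be taken by its two ends, but the rack only has finger room along its long sides, so on the way lay it down, in the small open cradle or on the clear tray, let go of it, and take it again round its belly. Leave the barrel that is already in the rack and the other things on the tray where they are.

Things in the scene. Friction and masses are not known exactly. Their poses are not given: they have to be found in the camera images.
- barrel_tray: Loose barrel lying on the tray floor (which is at z = 0.002), at any yaw: plain turned cedar, 66 mm long, 44 mm thick at the belly (constant thickness for the middle 28 mm), tapering evenly to flat round ends 30 mm across, about 45 g; it rolls. Origin at its centre, x along its long axis (both ends alike); the y and z axes turn as it rolls.
- barrel_box: Identical barrel lying in the clear box, its axis along the box's length, somewhere near the middle: plain turned cedar, 66 mm long, 44 mm thick at the belly (constant thickness for the middle 28 mm), tapering evenly to flat round ends 30 mm across, about 45 g; it rolls. Origin at its centre, x along its long axis (both ends alike); the y and z axes turn as it rolls.
- barrel_rack: Identical barrel that already lies in one of the rack's three dimples (which one varies); leave it there: plain turned cedar, 66 mm long, 44 mm thick at the belly (constant thickness for the middle 28 mm), tapering evenly to flat round ends 30 mm across, about 45 g; it rolls. Origin at its centre, x along its long axis (both ends alike); the y and z axes turn as it rolls.
- rack: Fixed plywood rack 262 x 72 mm, plate 14 mm thick, three dimples in a row along its x axis, 78 mm apart; upright end plates 52 mm high and 8 mm thick stand at both ends. A barrel lies in a dimple with its axis along the rack's x, 12 mm from its neighbour or the end plate, so fingers fit only at the two long sides (+y and -y). Origin at the centre of the underside, z up.
- dimple0 (a point): Where a barrel's centre is when seated in the dimple at x = -78 mm of the rack; 30 mm above the rack's underside, 16 mm above its plate. The dimple is a rectangular opening 66 x 30 mm, 9 mm deep, into which the belly sinks 6 mm. Axes as the rack's.
- dimple1 (a point): The same for the middle dimple.
- dimple2 (a point): The same for the dimple at x = +78 mm of the rack.
- box: Fixed clear acrylic box without its lid, open at the top, 180 x 66 mm outside (long side along x), 47 mm high, walls and floor 5 mm: inside 170 x 56 mm, so beside the barrel there are about 6 mm each side but some 40 mm or more of room past each end. Origin at the centre of the underside.
- cradle: Fixed low plywood cradle 44 mm (x) by 40 mm (y) and 10 mm high, with a groove 26 mm wide and 6 mm deep along its x axis, open at both ends; a barrel laid along it does not roll, its ends overhang by 11 mm, and it can be taken by its ends or round its belly. Origin at the centre of the underside.
- cradle_seat (a point): Where a barrel's centre is when it lies in the cradle with its axis along the cradle's x; 28 mm above the cradle's underside.
- shoe_tree: Bystander: pale cedar shoe tree, about 230 mm long, 60 mm high, at the far edge. Leave alone.
- polish_tin: Bystander: burgundy twist-cap tin, 72 mm across, 27 mm high. Leave alone.
- welt_brush: Bystander: brush with a pointed nylon head, about 200 mm long, 18 mm thick, at the far edge. Leave alone.
- cream_jar: Bystander: white jar, 50 mm across, 55 mm high. Leave alone.
- box_lid: Bystander: the box's clear sliding lid, 178 x 60 mm, 12 mm high with its finger ridge, lying flat. Leave alone.
- buff_brush: Bystander: dark block brush 160 x 50 mm, 40 mm high. Leave alone.

How it is judged:
By the outcome, as a careful person would: the job done as asked, in the order asked, and still so for the second after the job is handed in, with the robot touching nothing.
It also fails if it takes over 72 s, if anything falls off the work surface, if the arm or the gripper's body presses on something with over 40 N, if the wrist force passes 120 N, or if a joint passes its speed limit or range.

## Working session

There is one attempt and no reset: what is moved stays moved. The work goes in short steps, Python scripts to look and compute and a tool call to move; the robot and the scene stay as the last step left them, time stands still between calls to the robot, and variables do not carry over. Pictures are saved under pics/ and viewed, at most 14 in all, crops included, and the job is handed in when it is done.

```bash
ls; mkdir -p pics
```

Create h.py:
```python
import numpy as np, cv2
from scipy.spatial.transform import Rotation as Ro
from bench import r, camrig
def look(n,fn=None):
    ci=camrig.camera_info(n); im,d=camrig.grab_frame(n)
    if fn: cv2.imwrite('pics/'+fn,im); np.savez('pics/'+fn[:-4]+'.npz',im=im,d=d,K=ci['camera_matrix'],R=ci['R'],t=ci['t'])
    return im,d,ci
def load(fn):
    z=np.load('pics/'+fn+'.npz'); return z['im'],z['d'],dict(camera_matrix=z['K'],R=z['R'],t=z['t'])
def ray(ci,u,v):
    K,R,t=[np.array(ci[k],float) for k in('camera_matrix','R','t')]
    return -R.T@t, R.T@np.linalg.solve(K,[u,v,1])
def onz(ci,u,v,z):
    c,d=ray(ci,u,v); return c+d*(z-c[2])/d[2]
def cloud(d,ci):
    K,R,t=[np.array(ci[k],float) for k in('camera_matrix','R','t')]
    v,u=np.indices(d.shape); P=np.stack([(u-K[0,2])/K[0,0]*d,(v-K[1,2])/K[1,1]*d,d],-1)
    return (P-t)@R
def togo(pos,yaw=None):
    """shift from present pose to tool-down pose, in tool axes"""
    o=r.get_obs(); Rt=Ro.from_rotvec(o['orientation'])
    print('tcp',o['tcp_pos'],'tool',Rt.as_matrix().round(3).tolist(),'clock',o['clock'])
    print('shift',Rt.inv().apply(np.array(pos)-o['tcp_pos']).round(4))
    if yaw is not None: # yaw of tool y axis (mod pi) in world
        best=None
        for k in(0,np.pi):
            a=yaw+k; y=np.array([np.cos(a),np.sin(a),0]); z=np.array([0,0,-1.]); x=np.cross(y,z)
            rv=(Rt.inv()*Ro.from_matrix(np.c_[x,y,z])).as_rotvec()
            print('turn',rv.round(4))
```

Run:
```python
from h import *
look('scene','s1.png'); look('side','d1.png')
o=r.get_obs(); print(o['clock'],o['tcp_pos'],Ro.from_rotvec(o['orientation']).as_matrix().round(3),o['grip_width'])
```

```text
bench.py
pics
0.1 [0.21720392 0.63866203 0.30301108] [[-0.947  0.322 -0.   ]
 [ 0.322  0.947 -0.002]
 [-0.    -0.002 -1.   ]] 0.08543080814010211
```

View pics/s1.png

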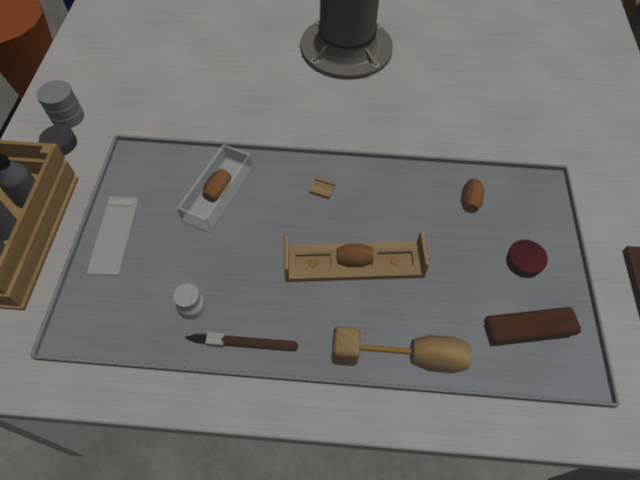

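View pics/d1.png

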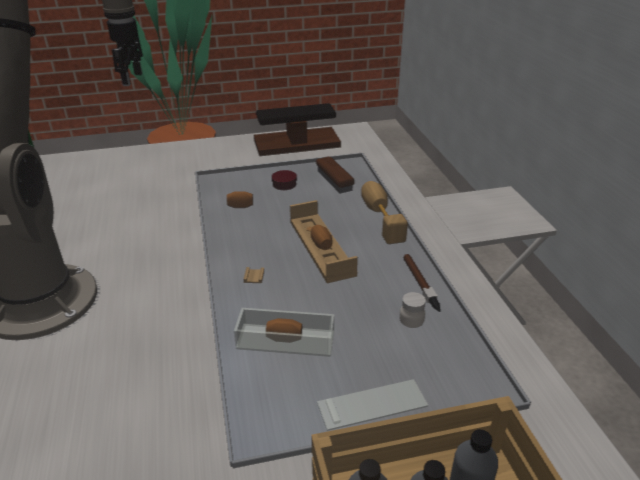

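The scene view shows one barrel in the box at (217,185), one on the tray at (473,195), and one in the middle dimple at (355,256). The cradle is at (322,187), and the empty dimples are at about (313,263) and (395,261). The side view shows the same layout: barrels at (284,328), (240,199) and (321,236), cradle at (254,275).

Run:
```python
from h import *
def tri(a,b):
    (c1,d1),(c2,d2)=a,b; A=np.c_[d1,-d2]; s=np.linalg.lstsq(A,c2-c1,rcond=None)[0]
    p,q=c1+s[0]*d1,c2+s[1]*d2; return (p+q)/2,np.linalg.norm(p-q)
rois={'scene':dict(tray=(455,170,495,220),box=(195,160,240,210),rackb=(330,238,380,273),cradle=(300,170,345,205)),
 'side':dict(tray=(220,185,260,212),box=(262,314,305,345),rackb=(305,220,335,252),cradle=(238,262,270,288))}
out={}
for n,fn in(('scene','s1'),('side','d1')):
    im,d,ci=load(fn); hsv=cv2.cvtColor(im,cv2.COLOR_BGR2HSV); P=cloud(d,ci)
    print(n,'cam',ray(ci,320,240)[0].round(3))
    for k,(x0,y0,x1,y1) in rois[n].items():
        sub=hsv[y0:y1,x0:x1]
        print(k,'hsv ctr',sub[sub.shape[0]//2,sub.shape[1]//2])
        m=((sub[...,0]<22)&(sub[...,1]>(60 if k=='cradle' else 115))).astype(np.uint8)
        if k=='rackb': m=((sub[...,0]<14)&(sub[...,1]>140)).astype(np.uint8)
        nn,lab,st,ce=cv2.connectedComponentsWithStats(m); i=1+np.argmax(st[1:,4])
        c=ce[i]+[x0,y0]; q=P[y0:y1,x0:x1][lab==i]; q=q[np.isfinite(q).all(1)]
        rect=cv2.minAreaRect(np.argwhere(lab==i)[:,::-1].astype(np.float32))
        print('  px',c.round(1),st[i,4],'rect',np.round(rect[1],1),round(rect[2],1),'cloud med',np.median(q,0).round(4),'zmax',np.percentile(q[:,2],97).round(4))
        # axis from PCA of depth points in plan
        w=q[q[:,2]>np.percentile(q[:,2],97)-.02][:,:2]; e,v=np.linalg.eigh(np.cov(w.T)); print('  pca yaw',np.degrees(np.arctan2(v[1,1],v[0,1])).round(1), np.sqrt(e).round(4))
        out.setdefault(k,[]).append(ray(ci,*c))
for k,v in out.items(): p,e=tri(*v); print(k,p.round(4),round(e,4))
```

```text
scene cam [1.101 0.012 0.871]
tray hsv ctr [ 14 139 112]
  px [475.1 192.9] 359 rect [15.9 26.9] 11.3 cloud med [0.468  0.2809 0.0414] zmax 0.0461
  pca yaw 158.7 [0.009  0.0398]
box hsv ctr [ 14 136 111]
  px [217. 183.] 457 rect [17.5 28.8] 33.7 cloud med [ 0.4901 -0.2324  0.0448] zmax 0.0505
  pca yaw -164.7 [0.0129 0.0341]
rackb hsv ctr [ 14 141  98]
  px [361.2 245.4] 5 rect [1. 2.] 90.0 cloud med [0.613  0.0586 0.0514] zmax 0.0527
  pca yaw -155.9 [0.0014 0.0021]
cradle hsv ctr [ 18  96 117]
  px [322.1 187.1] 357 rect [21.8 17.4] 17.1 cloud med [ 0.4526 -0.0245  0.0067] zmax 0.0129
  pca yaw 167.7 [0.0125 0.0127]
side cam [ 0.37  -1.037  0.783]
tray hsv ctr [ 12 116  77]
  px [239.4 195.2] 147 rect [ 7. 23.] 90.0 cloud med [0.4573 0.271  0.0414] zmax 0.0472
  pca yaw 169.8 [0.0063 0.0162]
box hsv ctr [ 13 125  86]
  px [283.6 325.2] 369 rect [12. 33.] 90.0 cloud med [ 0.4808 -0.2447  0.0469] zmax 0.0519
  pca yaw 82.7 [0.0168 0.0594]
rackb hsv ctr [ 14 143 109]
  px [316.4 228. ] 19 rect [3.5 7.6] 71.6 cloud med [0.6105 0.0578 0.0516] zmax 0.0547
  pca yaw 138.0 [0.005  0.0057]
cradle hsv ctr [ 16  99 134]
  px [253.3 275.1] 240 rect [18.7 14.6] 3.8 cloud med [ 0.4494 -0.0275  0.0073] zmax 0.0146
  pca yaw 85.5 [0.0117 0.1306]
tray [0.4589 0.2848 0.0327] 0.003
box [ 0.4831 -0.2344  0.0367] 0.0024
rackb [0.613  0.0592 0.0507] 0.0009
cradle [ 0.451  -0.0244  0.0044] 0.0016
```

Run:
```python
from h import *
ci=camrig.camera_info('wrist'); c,d=ray(ci,320,240); print('cam',c,d, ci['camera_matrix'])
o=r.get_obs(); Rt=Ro.from_rotvec(o['orientation']); print('cam in tool',Rt.inv().apply(c-o['tcp_pos']),Rt.inv().apply(d))
togo([0.46,0.28,0.28],0)
togo([0.52,0.10,0.30],np.pi/2)
```

```text
cam [0.15164171 0.65986282 0.37326448] [ 0.27377946 -0.10136904 -0.95663942] [[370.23515711   0.         322.17262619]
 [  0.         370.23515711 233.02009507]
 [  0.           0.           1.        ]]
cam in tool [ 0.06888702 -0.00115279 -0.07026142] [-0.29170146 -0.00622794  0.95669291]
tcp [0.21720392 0.63866203 0.30301108] tool [[-0.947, 0.322, -0.0], [0.322, 0.947, -0.002], [-0.0, -0.002, -1.0]] clock 0.1
shift [-0.3453 -0.2614  0.0235]
turn [-1.400e-03  1.200e-03  1.243e+00]
turn [-1.3000e-03 -1.5000e-03 -1.8986e+00]
tcp [0.21720392 0.63866203 0.30301108] tool [[-0.947, 0.322, -0.0], [0.322, 0.947, -0.002], [-0.0, -0.002, -1.0]] clock 0.1
shift [-0.4601 -0.4125  0.0038]
turn [-1.700e-03 -1.000e-04 -3.278e-01]
turn [-2.0000e-04  2.4000e-03  2.8138e+00]
```

The manual's scale: shifts go in shares of 0.8 m and turns go in shares of 2 pi rad. Converting my numbers, -0.175 m / 0.8 = -0.2188, -0.14 m / 0.8 = -0.175, -0.328 rad / 6.2832 = -0.0522.

Call:
{"method": "drive_effector", "body": {
  "steps": [
    {"dx": -0.0438, "dy": -0.0325, "rz": -0.0111},
    {"dx": -0.0875, "dy": -0.065, "rz": -0.0223},
    {"dx": -0.1313, "dy": -0.0975, "rz": -0.0318},
    {"dx": -0.175, "dy": -0.13, "rz": -0.0414},
    {"dx": -0.2188, "dy": -0.1625, "rz": -0.0522}
  ],
  "aperture": 0.085
}}

```text
clock: 0.6
tcp_pos: [0.3418, 0.4578, 0.3035]
orientation: [0.004, -3.141, 0.001]
contact_force: [0.8, 0.1, 0.1]
grip_width: 0.0849
gripper_force: 0.0
```

Run:
```python
from h import *
togo([0.46,0.28,0.28],np.pi/2)
```

```text
tcp [0.34184264 0.45782994 0.30354512] tool [[-1.0, -0.003, -0.0], [-0.003, 1.0, -0.001], [0.0, -0.001, -1.0]] clock 0.6
shift [-0.1177 -0.1781  0.0236]
turn [-0.0006 -0.0003  0.0028]
turn [ 4.0000e-04 -1.0000e-03 -3.1388e+00]
```

Scaled: -0.178 m / 0.8 = -0.2225, -0.155 m / 0.8 = -0.1938.

Call:
{"method": "drive_effector", "body": {
  "steps": [
    {"dx": -0.0313, "dy": -0.05, "dz": 0.0063},
    {"dx": -0.0625, "dy": -0.1, "dz": 0.0125},
    {"dx": -0.1, "dy": -0.15, "dz": 0.0188},
    {"dx": -0.125, "dy": -0.1938, "dz": 0.025},
    {"dx": -0.1475, "dy": -0.2225, "dz": 0.0288}
  ]
}}

```text
clock: 1.1
tcp_pos: [0.4601, 0.278, 0.2803]
orientation: [-0.005, -3.141, 0.003]
contact_force: [0.6, 0.6, 0.9]
grip_width: 0.085
gripper_force: 0.0
```

Call:
{"method": "drive_effector", "body": {
  "steps": [
    {},
    {},
    {}
  ]
}}

```text
clock: 1.4
tcp_pos: [0.4584, 0.2828, 0.2808]
orientation: [0.003, -3.141, -0.001]
contact_force: [0.1, 0.2, -0.8]
grip_width: 0.085
gripper_force: 0.0
```

Run:
```python
from h import *
look('wrist','w1.png'); togo([0.46,0.28,0.28])
```

```text
tcp [0.45833513 0.28303453 0.28084585] tool [[-1.0, -0.003, -0.0], [-0.003, 1.0, 0.0], [0.0, 0.0, -1.0]] clock 1.45
shift [-0.0017 -0.003   0.0008]
```

View pics/w1.png

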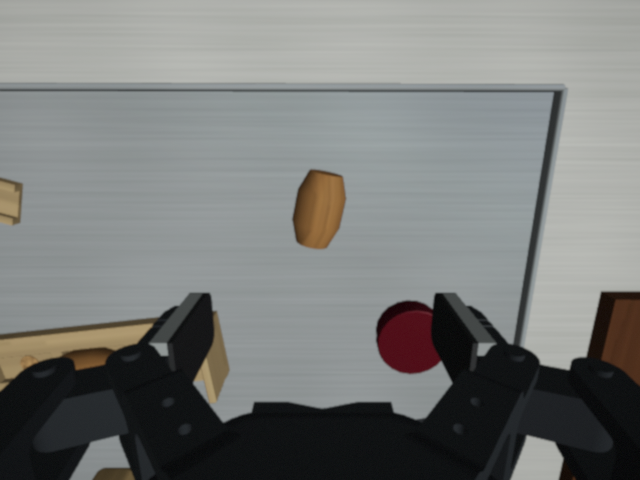

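The barrel is at (319,209), lying nearly along the image's vertical. The tin is at (410,335) and the rack's end plate at (213,350). Next I'll survey the cradle and rack, then the box.

Scaled: -0.225 m / 0.8 = -0.2813, -0.18 m / 0.8 = -0.225.

Call:
{"method": "drive_effector", "body": {
  "steps": [
    {"dy": -0.0563},
    {"dx": -0.0125, "dy": -0.1125},
    {"dx": -0.025, "dy": -0.1688},
    {"dx": -0.0375, "dy": -0.225},
    {"dx": -0.05, "dy": -0.2813, "dz": -0.0125}
  ]
}}

```text
clock: 1.95
tcp_pos: [0.4985, 0.0563, 0.2902]
orientation: [0.005, -3.14, 0.0]
contact_force: [0.7, 0.2, 0.4]
grip_width: 0.0852
gripper_force: 0.0
```

Call:
{"method": "drive_effector", "body": {
  "steps": [
    {"dy": -0.025},
    {"dy": -0.025},
    {"dy": -0.025},
    {"dy": -0.025}
  ]
}}

```text
clock: 2.35
tcp_pos: [0.499, 0.0389, 0.2907]
orientation: [0.006, -3.141, -0.001]
contact_force: [0.1, 0.9, -0.3]
grip_width: 0.0849
gripper_force: 0.0
```

Run:
```python
from h import *
look('wrist','w2.png')
```

Call:
{"method": "drive_effector", "body": {
  "steps": [
    {"dy": -0.0563},
    {"dy": -0.1125},
    {"dy": -0.1688},
    {"dy": -0.225},
    {"dy": -0.275}
  ]
}}

```text
clock: 2.9
tcp_pos: [0.4995, -0.184, 0.2909]
orientation: [-0.003, 3.141, 0.0]
contact_force: [0.4, -0.3, 0.6]
grip_width: 0.0849
gripper_force: 0.0
```

Call:
{"method": "drive_effector", "body": {
  "steps": [
    {},
    {},
    {},
    {}
  ]
}}

```text
clock: 3.3
tcp_pos: [0.4997, -0.1812, 0.2907]
orientation: [0.006, -3.141, -0.001]
contact_force: [-0.6, 0.7, 0.2]
grip_width: 0.0848
gripper_force: 0.0
```

Run:
```python
from h import *
look('wrist','w3.png')
im=np.hstack([cv2.resize(cv2.imread('pics/w%d.png'%i),(400,300)) for i in(2,3)]); cv2.imwrite('pics/c23.png',im)
```

```text
(no output)
```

View pics/c23.png

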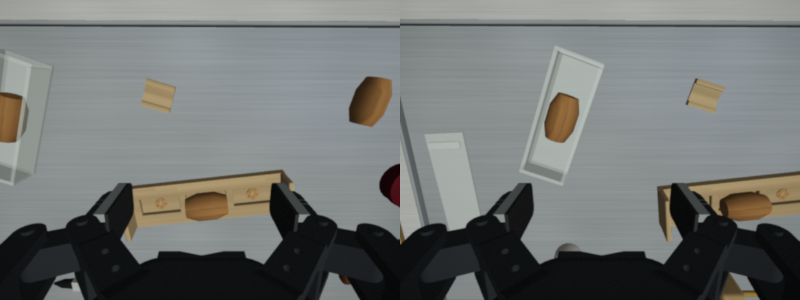

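In crop coordinates, the left view (w2) shows the cradle at (158,95), the dimple marks at (161,203) and (253,194), and the seated barrel at (207,206). The right view (w3) shows the box barrel at (162,117) and the cradle at (306,95). Measurements next.

Create m.py:
```python
from h import *
def tri(rs):
    A=[];b=[]
    for c,d in rs:
        d=d/np.linalg.norm(d); M=np.eye(3)-np.outer(d,d); A.append(M); b.append(M@c)
    A=np.vstack(A); b=np.concatenate(b); p=np.linalg.lstsq(A,b,rcond=None)[0]
    return p,np.abs(A@p-b).max()
def blob(fn,roi,smin=90,hmax=25):
    im,d,ci=load(fn); x0,y0,x1,y1=roi; s=cv2.cvtColor(im,cv2.COLOR_BGR2HSV)[y0:y1,x0:x1]
    m=((s[...,0]<hmax)&(s[...,1]>smin)).astype(np.uint8)
    n,lab,st,ce=cv2.connectedComponentsWithStats(m); i=1+np.argmax(st[1:,4])
    mk=(lab==i).astype(np.uint8); cn=max(cv2.findContours(mk,0,1)[0],key=cv2.contourArea)+np.array([x0,y0])
    rect=cv2.minAreaRect(cn.astype(np.float32)); q=cloud(d,ci)[y0:y1,x0:x1][mk>0]
    return ci,np.array(rect[0]),rect,cn.reshape(-1,2),q
def axis(rect,ci,z):
    bp=cv2.boxPoints(rect); W=np.array([onz(ci,*p,z)[:2] for p in bp]); e=[W[1]-W[0],W[2]-W[1]]
    l=[np.linalg.norm(x) for x in e]; v=e[int(np.argmax(l))]; return W.mean(0).round(4),np.degrees(np.arctan2(v[1],v[0])).round(1),np.round(l,4)
```

Run:
```python
from m import *
for k,z,L in (('boxb',.029,[('w3',(270,170,370,300))]),('tray',.024,[('w1',(280,155,360,260)),('w2',(680-640+640,140,640,260)) if 0 else ('w2',(540-20,130,640,270))]),('cradle',.012,[('w2',(270,145,365,235)),('w3',(560,145,639,235))]),('rackb',.032,[('w2',(360,370,465,450))])):
    rs=[]
    for fn,roi in L:
        ci,c,rect,cn,q=blob(fn,roi,70 if k=='cradle' else 110 if k!='rackb' else 150)
        print(k,fn,c.round(1),np.round(rect[1],1),axis(rect,ci,z),'depth z',np.percentile(q[:,2],[5,50,90,98]).round(4)); rs.append(ray(ci,*c))
    if len(rs)>1: print('  tri',[x.round(4) for x in tri(rs)])
im,d,ci=load('w3'); P=cloud(d,ci)
print('tray floor z',np.median(P[100:140,100:200,2]),P[300:320,640-200:640-180,2].mean())
x=r.get_obs();
```

```text
boxb w3 [277. 193.] [46. 14.] (array([ 0.4876, -0.2233]), np.float64(-1.4), array([0.0124, 0.042 ])) depth z [0.037  0.0434 0.0474 0.0491]
tray w1 [318.5 209.5] [46.3 76.1] (array([0.4609, 0.2781]), np.float64(167.9), array([0.0699, 0.0406])) depth z [0.0331 0.0417 0.0457 0.0468]
tray w2 [592.8 161.4] [54.8 81.7] (array([0.459 , 0.2804]), np.float64(168.4), array([0.068 , 0.0509])) depth z [0.0247 0.0406 0.0455 0.0467]
  tri [array([0.4584, 0.2782, 0.0274]), np.float64(0.0007)]
cradle w2 [274. 162.] [34.  8.] (array([ 0.4606, -0.0072]), np.float64(-1.7), array([0.0073, 0.0312])) depth z [0.0053 0.0065 0.0092 0.0129]Traceback (most recent call last):
  File "<stdin>", line 5, in <module>
  File "m.py", line 11, in blob
    n,lab,st,ce=cv2.connectedComponentsWithStats(m); i=1+np.argmax(st[1:,4])
                                                         ~~~~~~~~~^^^^^^^^^^
    return _wrapfunc(a, 'argmax', axis=axis, out=out, **kwds)
    return bound(*args, **kwds)
ValueError: attempt to get argmax of an empty sequence
```

Run:
```python
from m import *
for fn,p in (('w3',(324,234)),('w2',(316,190)),('w3',(612,190)),('w2',(414,412)),('w2',(340,380)),('w3',(250,200)),('w3',(300,96)),('w3',(340,100))):
    im,_,_=load(fn); print(fn,p,cv2.cvtColor(im,cv2.COLOR_BGR2HSV)[p[1],p[0]])
for k,z,L in (('boxb',.029,[('w3',(280,170,372,300))]),('cradle',.012,[('w2',(270,145,365,235)),('w3',(560,145,639,235))]),('rackb',.032,[('w2',(360,370,465,450))])):
    rs=[]
    for fn,roi in L:
      for s in ((40,60,80) if k=='cradle' else (100,130)):
        try: ci,c,rect,cn,q=blob(fn,roi,s)
        except ValueError: print('none',s); continue
        print(k,fn,s,c.round(1),np.round(rect[1],1),axis(rect,ci,z),'z',np.percentile(q[:,2],[5,50,90,98]).round(4))
```

```text
w3 (324, 234) [ 90  10 149]
w2 (316, 190) [ 95  10 148]
w3 (612, 190) [ 99  17 146]
w2 (414, 412) [ 95  11 145]
w2 (340, 380) [ 96   9 148]
w3 (250, 200) [ 16 151 142]
w3 (300, 96) [ 68  11 186]
w3 (340, 100) [ 97  15 150]
boxb w3 100 [282. 183.] [26.  4.] (array([ 0.4783, -0.2186]), np.float64(-1.4), array([0.0036, 0.0234])) z [0.0362 0.0391 0.0417 0.0424]
boxb w3 130 [282.  182.5] [25.  4.] (array([ 0.4779, -0.2185]), np.float64(-1.4), array([0.0036, 0.0225])) z [0.0363 0.0391 0.0418 0.0424]
cradle w2 40 [274.5 162.5] [35.  9.] (array([ 0.4611, -0.0068]), np.float64(-1.6), array([0.0083, 0.0321])) z [0.0054 0.0065 0.0114 0.0129]
cradle w2 60 [274.5 162. ] [34.  9.] (array([ 0.4606, -0.0068]), np.float64(-1.6), array([0.0083, 0.0312])) z [0.0053 0.0065 0.0114 0.0129]
cradle w2 80 [274.  161.5] [33.  8.] (array([ 0.4602, -0.0072]), np.float64(-1.7), array([0.0073, 0.0302])) z [0.0053 0.0065 0.0079 0.0128]
none 40
none 60
none 80
none 100
none 130
```

Run:
```python
from h import *
im=cv2.imread('pics/w3.png')[70:390,200:520]; cv2.imwrite('pics/w3b.png',cv2.resize(im,(600,600),interpolation=2))
```

```text
(no output)
```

View pics/w3b.png

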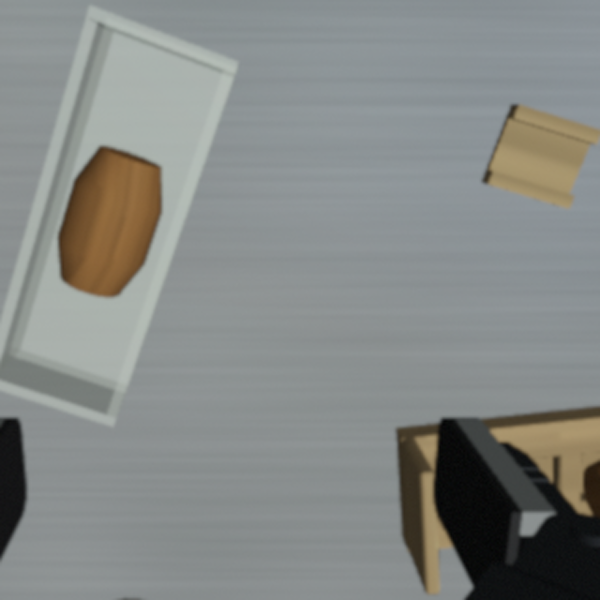

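The close-up of w3 (scale 1.875, offset 200,70) puts the barrel at full pixel (259,188), the cradle at about (488,151), and the box rim corners at (248,74), (327,105) and (261,297). My earlier ROIs used the wrong scale factor, so I'm redoing them.

Run:
```python
from m import *
for k,z,L in (('boxb',.029,[('w3',(222,135,296,240),110)]),('cradle',.012,[('w2',(210,115,300,190),45),('w3',(445,110,535,195),45)]),('rackb',.032,[('w2',(285,295,372,360),140)]),):
    rs=[]
    for fn,roi,s in L:
        ci,c,rect,cn,q=blob(fn,roi,s)
        print(k,fn,s,c.round(1),np.round(rect[1],1),axis(rect,ci,z),'z',np.percentile(q[:,2],[5,50,90,98]).round(4)); rs.append(ray(ci,*c))
        if k=='cradle':
            print(cv2.approxPolyDP(cn.reshape(-1,1,2),3,True).reshape(-1,2).tolist())
    if len(rs)>1: print('  tri',[x.round(4) for x in tri(rs)])
im,d,ci=load('w3'); c=[onz(ci,x/1.875+200,y/1.875+70,.049)[:2] for x,y in((90,6),(238,64),(113,425),(-8,388))]
print(np.round(c,4)); c=np.array(c)
for a,b in((1,2),(0,3),(0,1),(3,2)):
    v=c[b]-c[a]; print(np.linalg.norm(v),np.degrees(np.arctan2(v[1],v[0])))
print('ctr',c.mean(0), 'ctr half diag',(c[0]+c[2])/2)
# triangulate box barrel with the scene & side cams using brighter complete masks
rs=[ray(ci,*blob('w3',(222,135,296,240),110)[1])]
for fn,roi in(('s1',(195,160,240,210)),('d1',(262,314,305,345))):
    cc,p,rect,_,_=blob(fn,roi,80); print(fn,p,np.round(rect[1],1)); rs.append(ray(cc,*p))
print('boxb tri',tri(rs),tri(rs[:2]),tri(rs[::2]))
P=cloud(d,ci); print('floor z',[np.median(P[y-5:y+5,x-5:x+5,2]).round(4) for x,y in((400,120),(400,200),(150,120),(290,130))])
```

```text
boxb w3 110 [257.8 188.8] [46.8 75.6] (array([ 0.4844, -0.2408]), np.float64(158.5), array([0.0692, 0.0405])) z [0.0383 0.0467 0.0507 0.0518]
cradle w2 45 [251.9 153. ] [50.5 44. ] (array([ 0.4526, -0.0274]), np.float64(74.6), array([0.0403, 0.0453])) z [0.0053 0.007  0.0129 0.0137]
[[234, 126], [225, 167], [270, 180], [280, 139]]
cradle w3 45 [488.9 153.1] [51.5 45.3] (array([ 0.4527, -0.0285]), np.float64(73.9), array([0.0395, 0.0484])) z [0.0051 0.0069 0.0128 0.0136]
[[473, 127], [459, 166], [503, 180], [510, 154], [520, 140]]
  tri [array([ 0.4524, -0.0278,  0.0101]), np.float64(0.0)]
rackb w2 140 [329.6 329.7] [42.  66.5] (array([0.6239, 0.0455]), np.float64(97.2), array([0.0653, 0.0469])) z [0.0337 0.0487 0.0535 0.0546]
[[ 0.3896 -0.2407]
 [ 0.4123 -0.1789]
 [ 0.5802 -0.2392]
 [ 0.5608 -0.2968]]
0.17841979814937536 -19.734856554501725
0.18017232773977682 -18.16241595703846
0.06576023359184331 69.875373908866
0.060827221536032254 71.43072230786196
ctr [ 0.48574574 -0.23889526] ctr half diag [ 0.48493194 -0.23991646]
s1 [216.08110046 183.48649597] [18.4 32.3]
d1 [283.73794556 325.14483643] [34.9 13.5]
boxb tri (array([ 0.48312684, -0.23715317,  0.03760214]), np.float64(0.0020013221466509967)) (array([ 0.4827075 , -0.23882372,  0.03273641]), np.float64(0.0010361381657295055)) (array([ 0.48164117, -0.23837214,  0.04151171]), np.float64(0.00015578261491927536))
floor z [np.float64(0.0025), np.float64(0.0024), np.float64(0.0025), np.float64(0.0074)]
```

Run:
```python
from h import *
print(r.get_obs()['joints'].round(2) if hasattr(r.get_obs()['joints'],'round') else r.get_obs()['joints'])
togo([0.4845,-0.2400,0.20],np.radians(160))
```

```text
[-0.08  0.26  0.37  1.93 -0.12  0.97  1.92]
tcp [ 0.4996569  -0.18151479  0.29081247] tool [[-1.0, -0.003, -0.0], [-0.003, 1.0, 0.001], [0.0, 0.001, -1.0]] clock 3.35
shift [ 0.0153 -0.0585  0.0908]
turn [ 6.0000e-04  3.0000e-04 -1.2185e+00]
turn [ 3.0000e-04 -6.0000e-04  1.9231e+00]
```

Scaled: -0.058 m / 0.8 = -0.0725, -0.048 m / 0.8 = -0.06, 0.45 rad / 6.2832 = 0.0716.

Call:
{"method": "drive_effector", "body": {
  "steps": [
    {"dx": 0.0038, "dy": -0.015, "rz": 0.0239},
    {"dx": 0.0075, "dy": -0.03, "rz": 0.0477},
    {"dx": 0.0113, "dy": -0.045, "rz": 0.0716},
    {"dx": 0.015, "dy": -0.06, "rz": 0.0955},
    {"dx": 0.0188, "dy": -0.0725, "rz": 0.1194}
  ]
}}

```text
clock: 3.85
tcp_pos: [0.4845, -0.2409, 0.291]
orientation: [1.157, 2.921, 0.0]
contact_force: [-0.2, 1.2, 0.0]
grip_width: 0.0851
gripper_force: 0.0
```

Call:
{"method": "drive_effector", "body": {
  "steps": [
    {"dz": 0.0125, "rz": 0.0239},
    {"dz": 0.025, "rz": 0.0477},
    {"dz": 0.0375, "rz": 0.0716},
    {"dz": 0.05, "rz": 0.0955},
    {"dz": 0.0625, "rz": 0.1194}
  ]
}}

```text
clock: 4.35
tcp_pos: [0.4847, -0.2402, 0.2405]
orientation: [-2.146, -2.294, -0.001]
contact_force: [-0.0, -0.2, 0.5]
grip_width: 0.0848
gripper_force: 0.0
```

Call:
{"method": "drive_effector", "body": {
  "steps": [
    {"dz": 0.0125, "rz": 0.0239},
    {"dz": 0.025, "rz": 0.0477},
    {"dz": 0.0375, "rz": 0.0668},
    {"dz": 0.05, "rz": 0.0668},
    {"dz": 0.05, "rz": 0.0668}
  ]
}}

```text
clock: 4.85
tcp_pos: [0.484, -0.2401, 0.1996]
orientation: [-2.568, -1.807, 0.002]
contact_force: [-0.1, 0.4, 0.3]
grip_width: 0.0851
gripper_force: 0.0
```

Run:
```python
from m import *
print(np.round(r.get_obs()['joints'],2))
look('wrist','w4.png'); togo([0.4845,-0.2400,0.20],np.radians(-20))
```

```text
[-0.22  0.48  0.74  2.01 -0.44  0.82  0.42]
tcp [ 0.48417722 -0.24064074  0.20038312] tool [[0.338, 0.941, -0.001], [0.941, -0.338, 0.001], [0.0, -0.001, -1.0]] clock 4.9
shift [0.0007 0.0001 0.0004]
turn [-0.0014 -0.0001  0.0039]
turn [ 1.0000e-04 -2.1000e-03 -3.1377e+00]
```

View pics/w4.png

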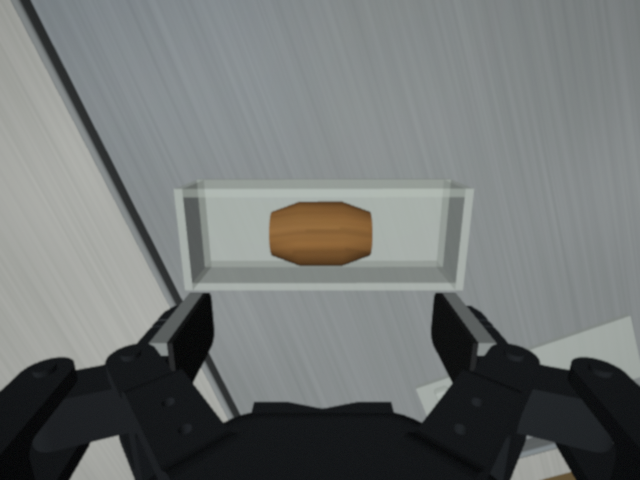

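In w4 the box is square to the image (rim rows about 180–290) and the barrel is at (321,233), level and midway between the fingers at x = 198 and 448.

Run:
```python
from m import *
a=blob('w3',(222,135,296,240),110); b=blob('w4',(255,190,385,275),110)
print(b[1],b[2][1:],axis(b[2],b[0],.029),'z',np.percentile(b[4][:,2],[50,98]).round(4)); p,e=tri([ray(a[0],*a[1]),ray(b[0],*b[1])]); print(p,e)
togo([*axis(b[2],b[0],.03)[0],0.081])
```

```text
[320.5 233.5] ((61.0, 101.0), 90.0) (array([ 0.4826, -0.2409]), np.float64(-19.7), array([0.0668, 0.043 ])) z [0.0466 0.0517]
[ 0.48304681 -0.23997901  0.03133058] 0.0001544476145446394
tcp [ 0.48417722 -0.24064074  0.20038312] tool [[0.338, 0.941, -0.001], [0.941, -0.338, 0.001], [0.0, -0.001, -1.0]] clock 4.9
shift [-0.0005 -0.0012  0.1194]
```

Scaled: 0.119 m / 0.8 = 0.1488, 0.03 m / 0.8 = 0.0375.

Call:
{"method": "drive_effector", "body": {
  "steps": [
    {"dy": -0.0013, "dz": 0.0375},
    {"dy": -0.0013, "dz": 0.075},
    {"dy": -0.0013, "dz": 0.1063},
    {"dy": -0.0013, "dz": 0.1313},
    {"dy": -0.0013, "dz": 0.1488}
  ]
}}

```text
clock: 5.4
tcp_pos: [0.4834, -0.2408, 0.0811]
orientation: [-2.571, -1.804, -0.0]
contact_force: [0.1, -0.1, 0.1]
grip_width: 0.085
gripper_force: 0.0
```

Call:
{"method": "drive_effector", "body": {
  "steps": [
    {},
    {}
  ]
}}

```text
clock: 5.6
tcp_pos: [0.4837, -0.2413, 0.0825]
orientation: [2.573, 1.802, 0.001]
contact_force: [0.2, 0.9, -0.2]
grip_width: 0.0848
gripper_force: 0.0
```

Call:
{"method": "drive_effector", "body": {
  "steps": [
    {},
    {},
    {},
    {},
    {}
  ],
  "aperture": 0.055,
  "squeeze": 30
}}

```text
clock: 6.1
tcp_pos: [0.4841, -0.2413, 0.0831]
orientation: [2.572, 1.801, 0.002]
contact_force: [0.1, 1.1, 7.5]
grip_width: 0.0659
gripper_force: 32.5
```

Scaled: -0.12 m / 0.8 = -0.15, -0.03 m / 0.8 = -0.0375.

Call:
{"method": "drive_effector", "body": {
  "steps": [
    {"dz": -0.0125},
    {"dz": -0.0375},
    {"dz": -0.075},
    {"dz": -0.1125},
    {"dz": -0.15}
  ]
}}

```text
clock: 6.6
tcp_pos: [0.483, -0.2409, 0.2036]
orientation: [-2.573, -1.802, 0.0]
contact_force: [-0.0, -0.2, -1.2]
grip_width: 0.0657
gripper_force: 34.1
```

Run:
```python
from m import *
o=r.get_obs(); print(o['grip_width'],o['contact_force'])
look('wrist','w5.png'); b=blob('w5',(200,150,440,479),110); print(b[2],np.median(b[4],0))
togo([0.4526,-0.0279,0.20],np.radians(74.3))
```

```text
0.06569140673579037 [-0.03441081 -0.16911782 -1.20480654]
((322.0, 318.5), (119.0, 200.0), 90.0) [ 0.48642813 -0.23264243  0.16644561]
tcp [ 0.48482064 -0.24244715  0.20779702] tool [[0.343, 0.939, 0.006], [0.939, -0.343, -0.002], [0.001, 0.006, -1.0]] clock 6.65
shift [ 0.1905 -0.1039  0.0073]
turn [ 0.0053  0.0047 -1.6469]
turn [ 0.0046 -0.0052  1.4947]
```

View pics/w5.png

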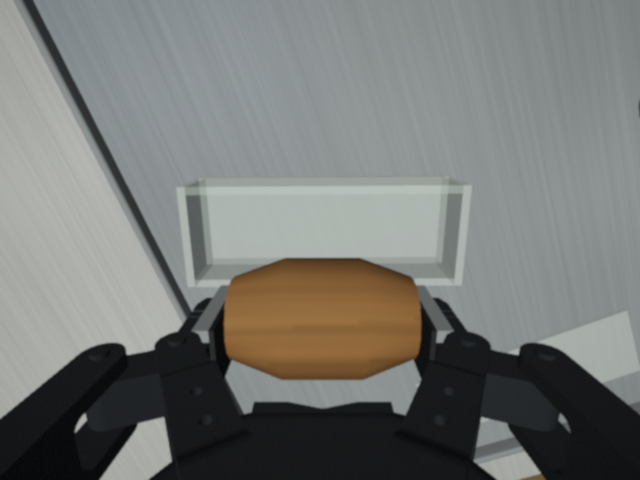

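The barrel is held by its two ends, level at (322,318), and the box below is empty. Next I'll carry it to the cradle.

Scaled: 0.085 m / 0.8 = 0.1063, 0.068 m / 0.8 = 0.085, -0.75 rad / 6.2832 = -0.1194.

Call:
{"method": "drive_effector", "body": {
  "steps": [
    {"dx": 0.0213, "dy": -0.0125, "rz": -0.0239},
    {"dx": 0.0425, "dy": -0.0238, "rz": -0.0477},
    {"dx": 0.0638, "dy": -0.035, "rz": -0.0716},
    {"dx": 0.085, "dy": -0.0463, "rz": -0.0955},
    {"dx": 0.1063, "dy": -0.0575, "rz": -0.1194}
  ]
}}

```text
clock: 7.15
tcp_pos: [0.4688, -0.1447, 0.2024]
orientation: [1.726, 2.624, 0.0]
contact_force: [-0.4, -0.5, -0.5]
grip_width: 0.0657
gripper_force: 34.1
```

Run:
```python
from m import *
b=blob('w5',(200,150,440,479),110); W=onz(b[0],*b[1],.2078-.054); print(W, W-np.array([.4848,-.2424,0]))
togo([0.4526,-0.0279,0.20],np.radians(74.3))
```

```text
[ 0.48409238 -0.2391894   0.1538    ] [-0.00070762  0.0032106   0.1538    ]
tcp [ 0.46882403 -0.1446865   0.2024051 ] tool [[-0.396, 0.918, 0.001], [0.918, 0.396, 0.0], [-0.0, 0.0, -1.0]] clock 7.15
shift [0.1137 0.0313 0.0024]
turn [ 4.000e-04  4.000e-04 -8.898e-01]
turn [ 5.0000e-04 -4.0000e-04  2.2518e+00]
```

Scaled: 0.1 m / 0.8 = 0.125, 0.088 m / 0.8 = 0.11, -0.75 rad / 6.2832 = -0.1194.

Call:
{"method": "drive_effector", "body": {
  "steps": [
    {"dx": 0.0275, "dy": 0.0075, "rz": -0.0239},
    {"dx": 0.055, "dy": 0.015, "rz": -0.0477},
    {"dx": 0.0825, "dy": 0.0225, "rz": -0.0716},
    {"dx": 0.11, "dy": 0.03, "rz": -0.0955},
    {"dx": 0.125, "dy": 0.0388, "rz": -0.1194}
  ]
}}

```text
clock: 7.65
tcp_pos: [0.4579, -0.0396, 0.2022]
orientation: [-0.643, -3.075, -0.001]
contact_force: [-0.4, -0.2, -1.0]
grip_width: 0.0657
gripper_force: 34.1
```

Call:
{"method": "drive_effector", "body": {
  "steps": [
    {"dx": 0.0175, "dz": 0.025, "rz": -0.0223},
    {"dx": 0.0175, "dz": 0.05, "rz": -0.0223},
    {"dx": 0.0175, "dz": 0.075, "rz": -0.0223},
    {"dx": 0.0175, "dz": 0.075, "rz": -0.0223},
    {"dx": 0.0175, "dz": 0.075, "rz": -0.0223}
  ]
}}

```text
clock: 8.15
tcp_pos: [0.4459, -0.0357, 0.1423]
orientation: [-0.439, -3.11, 0.001]
contact_force: [0.1, 0.0, 0.5]
grip_width: 0.0657
gripper_force: 34.1
```

```bash
python3 - <<'E'
from m import *
print(np.round(r.get_obs()['joints'],2))
look('wrist','w6.png');b=blob('w6',(200,230,440,440),120); z=r.get_obs()['tcp_pos'][2]-.054
print(b[2],axis(b[2],b[0],z))
togo([0.4526,-0.0279,0.10],np.radians(74.3))
E
```

```text
[-0.31  0.37  0.3   2.23 -0.2   0.56  1.43]
((322.5, 318.5), (119.0, 199.0), 90.0) (array([ 0.4461, -0.037 ]), np.float64(73.9), array([0.0706, 0.0495]))
tcp [ 0.44631563 -0.03570605  0.1427219 ] tool [[-0.961, 0.277, 0.001], [0.277, 0.961, -0.0], [-0.001, 0.0, -1.0]] clock 8.2
shift [-0.0038  0.0092  0.0427]
turn [ 0.0001  0.0009 -0.0061]
turn [ 1.4000e-03 -2.0000e-04  3.1354e+00]
```

View pics/w6.png

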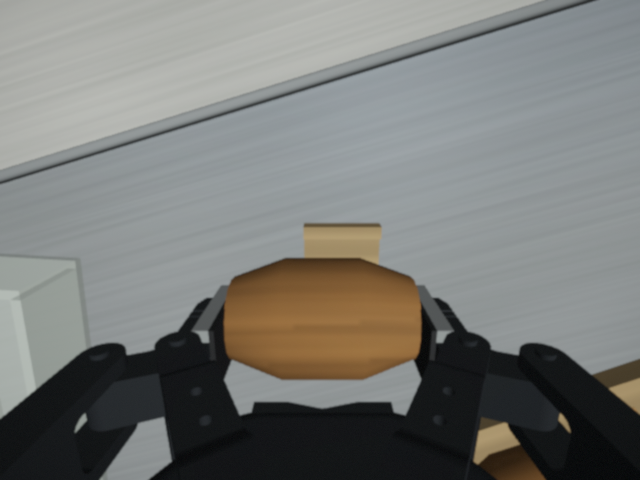

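The barrel hides most of the cradle, whose edge shows at (342,225–262), square to the view. I'll correct by (-4, +10) mm and lower.

Scaled: 0.053 m / 0.8 = 0.0663, -0.004 m / 0.8 = -0.005.

Call:
{"method": "drive_effector", "body": {
  "steps": [
    {"dx": -0.005, "dy": 0.0125, "dz": 0.0125},
    {"dx": -0.005, "dy": 0.0125, "dz": 0.0313},
    {"dx": -0.005, "dy": 0.0125, "dz": 0.05},
    {"dx": -0.005, "dy": 0.0125, "dz": 0.0613},
    {"dx": -0.005, "dy": 0.0125, "dz": 0.0663}
  ]
}}

```text
clock: 8.7
tcp_pos: [0.4527, -0.0266, 0.0882]
orientation: [-0.437, -3.11, 0.0]
contact_force: [-0.0, -0.2, -0.5]
grip_width: 0.0657
gripper_force: 34.1
```

Call:
{"method": "drive_effector", "body": {
  "steps": [
    {"dz": 0.0013},
    {"dz": 0.0025},
    {"dz": 0.0038},
    {"dz": 0.0038}
  ]
}}

```text
clock: 9.1
tcp_pos: [0.4527, -0.027, 0.0861]
orientation: [0.438, 3.11, 0.0]
contact_force: [0.6, -0.6, -0.8]
grip_width: 0.0656
gripper_force: 34.1
```

Run:
```python
from m import *
togo([0.4526,-0.0279,0.084])
```

```text
tcp [ 0.45268783 -0.02697141  0.08614621] tool [[-0.961, 0.276, 0.001], [0.276, 0.961, 0.0], [-0.001, 0.0, -1.0]] clock 9.1
shift [-0.0002 -0.0009  0.0021]
```

Scaled: 0.002 m / 0.8 = 0.0025, 0.001 m / 0.8 = 0.0013.

Call:
{"method": "drive_effector", "body": {
  "steps": [
    {"dz": 0.0013},
    {"dz": 0.0025},
    {"dz": 0.0025},
    {"dz": 0.0025}
  ]
}}

```text
clock: 9.5
tcp_pos: [0.4532, -0.0271, 0.0842]
orientation: [0.438, 3.109, 0.0]
contact_force: [1.3, -1.5, 3.2]
grip_width: 0.0658
gripper_force: 34.7
```

Call:
{"method": "drive_effector", "body": {
  "steps": [
    {"dz": 0.0013},
    {"dz": 0.0025},
    {"dz": 0.0025},
    {"dz": 0.0025}
  ]
}}

```text
clock: 9.9
tcp_pos: [0.454, -0.0273, 0.0831]
orientation: [0.439, 3.108, 0.001]
contact_force: [-0.4, -1.5, 15.4]
grip_width: 0.0661
gripper_force: 36.4
```

Contact came at z about 0.084. I'll back off the press, then open.

Scaled: -0.002 m / 0.8 = -0.0025, -0.001 m / 0.8 = -0.0013.

Call:
{"method": "drive_effector", "body": {
  "steps": [
    {"dz": -0.0013},
    {"dz": -0.0025},
    {"dz": -0.0025}
  ]
}}

```text
clock: 10.2
tcp_pos: [0.4532, -0.027, 0.0841]
orientation: [0.438, 3.109, 0.0]
contact_force: [3.3, -0.7, 3.7]
grip_width: 0.0654
gripper_force: 34.5
```

Call:
{"method": "drive_effector", "body": {
  "steps": [
    {},
    {},
    {},
    {}
  ],
  "aperture": 0.085
}}

```text
clock: 10.6
tcp_pos: [0.4519, -0.0269, 0.0836]
orientation: [-0.438, -3.11, 0.0]
contact_force: [-0.4, 0.2, -1.1]
grip_width: 0.085
gripper_force: 0.0
```

Call:
{"method": "drive_effector", "body": {
  "steps": [
    {"dz": -0.0375},
    {"dz": -0.075},
    {"dz": -0.1125},
    {"dz": -0.1375},
    {"dz": -0.1375}
  ]
}}

```text
clock: 11.1
tcp_pos: [0.4537, -0.0269, 0.1961]
orientation: [0.437, 3.107, 0.002]
contact_force: [0.3, -0.2, -0.3]
grip_width: 0.085
gripper_force: 0.0
```

Call:
{"method": "drive_effector", "body": {
  "steps": [
    {"rz": 0.0239},
    {"rz": 0.0477},
    {"rz": 0.0716},
    {"rz": 0.0955},
    {"rz": 0.1194}
  ]
}}

```text
clock: 11.6
tcp_pos: [0.4518, -0.027, 0.1929]
orientation: [-1.555, -2.728, 0.002]
contact_force: [-0.2, -0.2, -0.9]
grip_width: 0.0845
gripper_force: 0.0
```

Call:
{"method": "drive_effector", "body": {
  "steps": [
    {"rz": 0.0239},
    {"rz": 0.0477},
    {"rz": 0.0716},
    {"rz": 0.0955},
    {"rz": 0.1194}
  ]
}}

```text
clock: 12.1
tcp_pos: [0.4518, -0.027, 0.1929]
orientation: [-2.447, -1.97, 0.003]
contact_force: [-0.4, -0.5, -1.1]
grip_width: 0.0849
gripper_force: 0.0
```

Call:
{"method": "drive_effector", "body": {
  "steps": [
    {"rz": 0.0111},
    {"rz": 0.0111},
    {"rz": 0.0111}
  ]
}}

```text
clock: 12.4
tcp_pos: [0.4521, -0.027, 0.1933]
orientation: [-2.506, -1.894, 0.002]
contact_force: [-0.2, 0.7, 1.6]
grip_width: 0.085
gripper_force: 0.0
```

Run:
```python
from m import *
print(np.round(r.get_obs()['joints'],2))
look('wrist','w7.png');b=blob('w7',(200,100,440,330),110)
print(b[2],axis(b[2],b[0],.03),np.percentile(b[4][:,2],[50,98]))
togo([*axis(b[2],b[0],.03)[0],0.1],np.radians(axis(b[2],b[0],.03)[1]+90))
```

```text
[-0.68  0.33  0.72  2.21 -0.33  0.71 -0.01]
((323.0, 238.0), (106.0, 64.0), 90.0) (array([ 0.4519, -0.0304]), np.float64(-104.5), array([0.0405, 0.073 ])) [0.04720627 0.05224509]
tcp [ 0.45217383 -0.02697325  0.19343454] tool [[0.274, 0.962, -0.001], [0.962, -0.274, -0.0], [-0.001, -0.001, -1.0]] clock 12.45
shift [-0.0033  0.0007  0.0934]
turn [-0.0008  0.0006 -0.024 ]
turn [9.0000e-04 1.2000e-03 3.1176e+00]
```

View pics/w7.png

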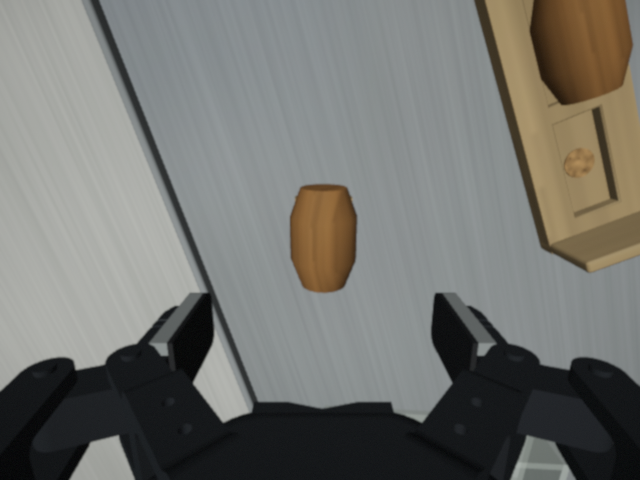

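The barrel lies steady along the cradle at (323,238), between the fingers at x = 198 and 448. The empty dimple2 or dimple0 is visible at (578,162). Next is the belly grip, taken slightly above centre so the fingertips clear the rack's plate.

Scaled: 0.104 m / 0.8 = 0.13, 0.03 m / 0.8 = 0.0375.

Call:
{"method": "drive_effector", "body": {
  "steps": [
    {"dx": -0.0025, "dz": 0.0375},
    {"dx": -0.0025, "dz": 0.075},
    {"dx": -0.0025, "dz": 0.1},
    {"dx": -0.0025, "dz": 0.1213},
    {"dx": -0.0025, "dz": 0.13}
  ]
}}

```text
clock: 12.95
tcp_pos: [0.4511, -0.0291, 0.0885]
orientation: [-2.507, -1.891, 0.003]
contact_force: [-0.9, -0.2, -0.3]
grip_width: 0.0848
gripper_force: 0.0
```

Call:
{"method": "drive_effector", "body": {
  "steps": [
    {},
    {}
  ]
}}

```text
clock: 13.15
tcp_pos: [0.4523, -0.0291, 0.0903]
orientation: [2.508, 1.891, 0.001]
contact_force: [0.5, -1.1, -0.7]
grip_width: 0.0852
gripper_force: 0.0
```

Call:
{"method": "drive_effector", "body": {
  "steps": [
    {},
    {},
    {},
    {},
    {}
  ],
  "aperture": 0.034,
  "squeeze": 30
}}

```text
clock: 13.65
tcp_pos: [0.4522, -0.0288, 0.0903]
orientation: [2.509, 1.891, 0.001]
contact_force: [-1.1, 0.6, 6.5]
grip_width: 0.0428
gripper_force: 31.5
```

Call:
{"method": "drive_effector", "body": {
  "steps": [
    {"dz": -0.025},
    {"dz": -0.0625},
    {"dz": -0.1063},
    {"dz": -0.15},
    {"dz": -0.15}
  ]
}}

```text
clock: 14.15
tcp_pos: [0.454, -0.0291, 0.2133]
orientation: [2.507, 1.889, 0.01]
contact_force: [1.2, 0.2, -0.5]
grip_width: 0.0428
gripper_force: 31.1
```

The barrel is held round its belly. Now I'll locate the dimples from the marks on their floors (w2 and w7), plus the rack edge and the seated barrel.

Run:
```python
from m import *
def fl(fn,roi):
    for s in (115,125,135):
        ci,c,rect,cn,q=blob(fn,roi,s); print(fn,s,c.round(1),np.round(rect[1],1),len(q),np.median(q[:,2]).round(4))
for fn,p in(('w2',(258,325)),('w2',(258,312)),('w7',(578,162)),('w7',(575,190))):
    im=cv2.cvtColor(load(fn)[0],cv2.COLOR_BGR2HSV); print(fn,p,np.median(im[p[1]-3:p[1]+3,p[0]-3:p[0]+3].reshape(-1,3),0))
fl('w2',(235,310,280,342)); fl('w2',(385,296,425,326)); fl('w7',(555,140,602,185))
a=blob('w2',(235,310,280,342),125);b=blob('w2',(385,296,425,326),125);c=blob('w7',(555,140,602,185),125)
A,B,C=[onz(x[0],*x[1],.008) for x in(a,b,c)]; print(A,B,C,'dist',np.linalg.norm(A-B),'yaw',np.degrees(np.arctan2(*(B-A)[[1,0]])),'mid',(A+B)/2)
print(tri([ray(a[0],*a[1]),ray(c[0],*c[1])]))
im=[cv2.resize(cv2.imread('pics/w2.png')[270:390,190:490],(600,240)),cv2.resize(cv2.imread('pics/w7.png')[0:280,460:640],(0,0),fx=1.25,fy=1.25)]
h=np.zeros((600,600,3),np.uint8); h[:240]=im[0]; h[245:595,:225]=im[1]; cv2.imwrite('pics/rk.png',h)
```

```text
w2 (258, 325) [ 17.  122.  165.5]
w2 (258, 312) [ 19.5  92.  157. ]
w7 (578, 162) [ 17.  122.  168.5]
w7 (575, 190) [ 20.  93. 150.]
w2 115 [257.  324.5] [15. 16.] 212 0.0085
w2 125 [252.2 328.2] [2.1 1.4] 6 0.0088Traceback (most recent call last):
  File "<stdin>", line 7, in <module>
  File "<stdin>", line 4, in fl
  File "m.py", line 11, in blob
    n,lab,st,ce=cv2.connectedComponentsWithStats(m); i=1+np.argmax(st[1:,4])
                                                         ~~~~~~~~~^^^^^^^^^^
    return _wrapfunc(a, 'argmax', axis=axis, out=out, **kwds)
    return bound(*args, **kwds)
ValueError: attempt to get argmax of an empty sequence
```

Run:
```python
from m import *
S=[blob('w2',(235,310,280,342),112),blob('w2',(385,296,425,326),112),blob('w7',(555,140,602,185),112)]
for x in S: print(x[1].round(1),np.round(x[2][1],1),np.median(x[4][:,2]).round(4))
A,B,C=[onz(x[0],*x[1],.0075) for x in S]; print(A,B,C,'dist',np.linalg.norm(A-B),'yaw',np.degrees(np.arctan2(*(B-A)[[1,0]])),'mid',(A+B)/2)
print(tri([ray(S[0][0],*S[0][1]),ray(S[2][0],*S[2][1])]))
im,d,ci=load('w7'); P=cloud(d,ci); print('plate z',[np.median(P[y-2:y+3,x-2:x+3,2]).round(4) for x,y in((545,110),(600,225),(520,80),(560,240))])
o=r.get_obs(); look('wrist','w8.png'); b=blob('w8',(200,150,440,440),120); print('held',b[2],np.percentile(b[4][:,2],[50,98]),axis(b[2],b[0],o['tcp_pos'][2]-.06),o['tcp_pos'],o['grip_width'])
```

```text
[257. 325.] [16. 16.] 0.0085
[403.5 309.5] [15. 17.] 0.0083
[578.5 162. ] [28. 29.] 0.0084
[ 0.63252985 -0.03149934  0.0075    ] [0.6137682 0.1238064 0.0075   ] [ 0.63264203 -0.03102178  0.0075    ] dist 0.15643488400365826 yaw 96.88821522268354 mid [0.62314902 0.04615353 0.0075    ]
(array([ 0.63496726, -0.03218173,  0.00354175]), np.float64(0.00013433100982507273))
plate z [np.float64(0.0162), np.float64(0.0167), np.float64(0.0161), np.float64(0.0167)]
held ((321.5, 311.0), (186.0, 115.0), 90.0) [0.16975814 0.17481825] (array([ 0.4536, -0.0323]), np.float64(-103.6), array([0.0416, 0.0805])) [ 0.45399311 -0.02910781  0.2132839 ] 0.04282092666079118
```

Run:
```python
from m import *
b=blob('w8',(200,150,440,440),120); q=b[4]; ax=np.array([np.cos(np.radians(74.3)),np.sin(np.radians(74.3))])
s=(q[:,:2]-[.454,-.0291])@ax
for lo in np.arange(-.035,.036,.007):
    m=(s>lo)&(s<lo+.007); print(round(lo*1e3),m.sum(),np.percentile(q[m,2],97).round(4) if m.sum()>20 else '',end='; ')
print(); togo([0.6328,-0.0328,0.20],np.radians(6.9))
```

```text
-35 270 0.169; -28 753 0.1713; -21 975 0.1737; -14 1764 0.1748; -7 1955 0.1749; 0 2074 0.1749; 7 2137 0.1749; 14 2553 0.1744; 21 2289 0.1719; 28 2869 0.1692; 35 0 ; 
tcp [ 0.45300641 -0.02861435  0.21153986] tool [[0.275, 0.961, 0.004], [0.962, -0.275, 0.002], [0.003, 0.004, -1.0]] clock 14.2
shift [0.0453 0.174  0.0123]
turn [ 0.004  -0.002  -0.3988]
turn [-0.0028 -0.0056  2.7428]
```

The manual's scale: shifts go in shares of 0.8 m and turns go in shares of 2 pi rad. Converting my numbers, 0.174 m / 0.8 = 0.2175, 0.126 m / 0.8 = 0.1575, -0.4 rad / 6.2832 = -0.0637.

Call:
{"method": "drive_effector", "body": {
  "steps": [
    {"dx": 0.0138, "dy": 0.0525, "rz": -0.0159},
    {"dx": 0.0275, "dy": 0.105, "rz": -0.0318},
    {"dx": 0.0425, "dy": 0.1575, "rz": -0.0477},
    {"dx": 0.0563, "dy": 0.2175, "rz": -0.0637},
    {"dx": 0.0563, "dy": 0.2175, "dz": 0.0125, "rz": -0.0637}
  ]
}}

```text
clock: 14.7
tcp_pos: [0.6373, -0.0334, 0.1994]
orientation: [2.075, 2.352, 0.005]
contact_force: [-0.4, 0.2, -0.4]
grip_width: 0.0429
gripper_force: 31.1
```

Call:
{"method": "drive_effector", "body": {
  "steps": [
    {"dz": 0.025},
    {"dz": 0.05},
    {"dz": 0.0625},
    {"dz": 0.0625}
  ]
}}

```text
clock: 15.1
tcp_pos: [0.6298, -0.0335, 0.1474]
orientation: [-2.081, -2.349, 0.005]
contact_force: [-0.5, 0.2, -1.0]
grip_width: 0.043
gripper_force: 31.1
```

Run:
```python
from m import *
look('wrist','w9.png'); togo([0.6328,-0.0328,0.0927],np.radians(6.9))
```

```text
tcp [ 0.63074881 -0.03362922  0.14883074] tool [[-0.12, 0.993, -0.002], [0.993, 0.12, -0.0], [0.0, -0.002, -1.0]] clock 15.15
shift [0.0006 0.0023 0.0561]
turn [-0.0024 -0.0002  0.0001]
turn [ 3.0000e-04 -3.7000e-03 -3.1415e+00]
```

View pics/w9.png

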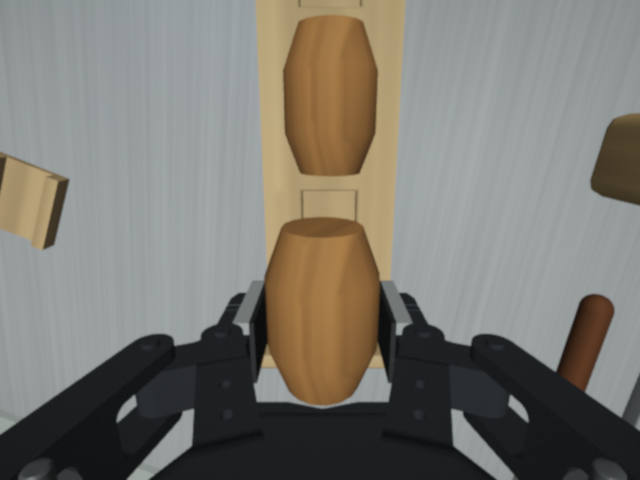

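The held barrel is at (322,310), the rack's centreline near x = 330, the seated barrel at (331,95), and the dimple edge spans x = 302–357 at row 190. A small +y correction looks needed; I'll work out how much.

Run:
```python
from m import *
im,d,ci=load('w9'); A=np.array([.6326,-.0313]); u=np.array([np.cos(np.radians(96.9)),np.sin(np.radians(96.9))]); n=np.array([u[1],-u[0]])
def rep(l,x,y,z):
    w=onz(ci,x,y,z)[:2]; print(l,w.round(4),'along',((w-A)@u).round(4),'across',((w-A)@n).round(4))
rep('edge',302,190,.016);rep('edge',357,190,.016)
hs=cv2.cvtColor(im,cv2.COLOR_BGR2HSV)
for y in(195,210):
    row=np.where((hs[y,:,1]>60)&(hs[y,:,0]<30))[0]; row=row[(row>230)&(row<430)]; rep('rackL',row[0],y,.016); rep('rackR',row[-1],y,.016)
b=blob('w9',(275,5,385,180),125); print(b[2]); rep('seated',*b[1],.032)
b=blob('w9',(255,210,390,410),125); print(b[2]); rep('held',*b[1],.0885)
o=r.get_obs()['tcp_pos'][:2]; print('tcp across',(o-A)@n,'along',(o-A)@u,o)
```

```text
edge [6.139e-01 1.000e-04] along 0.0335 across -0.0148
edge [0.6438 0.0038] along 0.0335 across 0.0154
rackL [ 0.5934 -0.0051] along 0.0307 across -0.0357
rackR [0.6639 0.0034] along 0.0307 across 0.0352
rackL [ 0.5946 -0.0135] along 0.0222 across -0.0355
rackR [ 0.6653 -0.0049] along 0.0223 across 0.0357
((330.0, 95.0), (160.0, 92.0), 90.0)
seated [0.6229 0.0493] along 0.0811 across 0.0001
((322.0, 311.0), (186.0, 114.0), 90.0)
held [ 0.6294 -0.0334] along -0.0017 across -0.0034
tcp across -0.0021176043595321284 along -0.002089956868754448 [ 0.63074881 -0.03362922]
```

Scaled: 0.05 m / 0.8 = 0.0625, 0.003 m / 0.8 = 0.0038.

Call:
{"method": "drive_effector", "body": {
  "steps": [
    {"dy": 0.0038, "dz": 0.015},
    {"dy": 0.0038, "dz": 0.0313},
    {"dy": 0.0038, "dz": 0.0475},
    {"dy": 0.0038, "dz": 0.0575},
    {"dy": 0.0038, "dz": 0.0625}
  ]
}}

```text
clock: 15.65
tcp_pos: [0.634, -0.0332, 0.0985]
orientation: [-2.082, -2.351, 0.002]
contact_force: [-0.2, -0.2, -0.9]
grip_width: 0.0431
gripper_force: 31.1
```

Call:
{"method": "drive_effector", "body": {
  "steps": [
    {"dz": 0.0013},
    {"dz": 0.0025},
    {"dz": 0.0038},
    {"dz": 0.0038}
  ]
}}

```text
clock: 16.05
tcp_pos: [0.6348, -0.0332, 0.0972]
orientation: [2.083, 2.351, 0.001]
contact_force: [0.3, -0.4, -0.4]
grip_width: 0.0431
gripper_force: 31.1
```

Run:
```python
from m import *
A=np.array([.6326,-.0313]); u=np.array([np.cos(np.radians(96.9)),np.sin(np.radians(96.9))]); n=np.array([u[1],-u[0]]); o=r.get_obs()['tcp_pos'][:2]; print('tcp across',(o-A)@n,'along',(o-A)@u)
```

```text
tcp across 0.001922679044840881 along -0.0021476221086112785
```

Scaled: 0.003 m / 0.8 = 0.0038, 0.002 m / 0.8 = 0.0025.

Call:
{"method": "drive_effector", "body": {
  "steps": [
    {"dy": -0.0013, "dz": 0.0013},
    {"dy": -0.0013, "dz": 0.0025},
    {"dy": -0.0013, "dz": 0.0038},
    {"dy": -0.0013, "dz": 0.0038}
  ]
}}

```text
clock: 16.45
tcp_pos: [0.6335, -0.0333, 0.0937]
orientation: [-2.083, -2.352, 0.0]
contact_force: [0.3, 0.0, -0.7]
grip_width: 0.0428
gripper_force: 31.1
```

Call:
{"method": "drive_effector", "body": {
  "steps": [
    {"dz": 0.0013},
    {"dz": 0.0025},
    {"dz": 0.0025}
  ]
}}

```text
clock: 16.75
tcp_pos: [0.6338, -0.0334, 0.093]
orientation: [-2.083, -2.351, -0.001]
contact_force: [-3.3, 1.0, 10.0]
grip_width: 0.0429
gripper_force: 32.0
```

Contact at the predicted height, z = 0.093. I'll relieve the load and release.

Scaled: -0.001 m / 0.8 = -0.0013.

Call:
{"method": "drive_effector", "body": {
  "steps": [
    {"dz": -0.0013},
    {"dz": -0.0013}
  ]
}}

```text
clock: 16.95
tcp_pos: [0.6337, -0.0333, 0.0933]
orientation: [2.083, 2.352, 0.001]
contact_force: [-1.8, 0.6, 4.1]
grip_width: 0.0427
gripper_force: 31.5
```

Call:
{"method": "drive_effector", "body": {
  "steps": [
    {},
    {},
    {},
    {}
  ],
  "aperture": 0.085
}}

```text
clock: 17.35
tcp_pos: [0.6336, -0.0334, 0.0927]
orientation: [2.083, 2.352, -0.0]
contact_force: [0.3, 0.5, -0.2]
grip_width: 0.0853
gripper_force: 0.0
```

Call:
{"method": "drive_effector", "body": {
  "steps": [
    {"dz": -0.025},
    {"dz": -0.0625},
    {"dz": -0.1},
    {"dz": -0.1375},
    {"dz": -0.1375}
  ]
}}

```text
clock: 17.85
tcp_pos: [0.6359, -0.034, 0.2071]
orientation: [2.08, 2.347, 0.008]
contact_force: [0.6, -0.1, -0.9]
grip_width: 0.0848
gripper_force: 0.0
```

Run:
```python
from m import *
look('wrist','w10.png')
im,d,ci=load('w10'); A=np.array([.6326,-.0313]); u=np.array([np.cos(np.radians(96.9)),np.sin(np.radians(96.9))]); n=np.array([u[1],-u[0]])
b=blob('w10',(260,140,390,330),125); w=onz(ci,*b[1],.032)[:2]; print(b[2],axis(b[2],ci,.032),'along',(w-A)@u,'across',(w-A)@n,np.percentile(b[4][:,2],[50,98]))
print(np.round(r.get_obs()['joints'],2)); togo([.459,.279,.2],np.radians(78))
```

```text
((316.0, 230.0), (102.0, 62.0), 90.0) (array([ 0.6329, -0.0355]), np.float64(-82.1), array([0.041 , 0.0729])) along -0.002741755916031414 across -0.000167984604464652 [0.04937832 0.05459341]
[-0.45  0.58  0.57  1.77 -0.39  0.9   0.41]
tcp [ 0.63473981 -0.03352698  0.20489645] tool [[-0.121, 0.993, 0.004], [0.993, 0.121, 0.0], [-0.0, 0.004, -1.0]] clock 17.9
shift [ 0.3315 -0.1368  0.0043]
turn [ 0.0035  0.0027 -1.2404]
turn [ 0.003  -0.0038  1.9012]
```

View pics/w10.png

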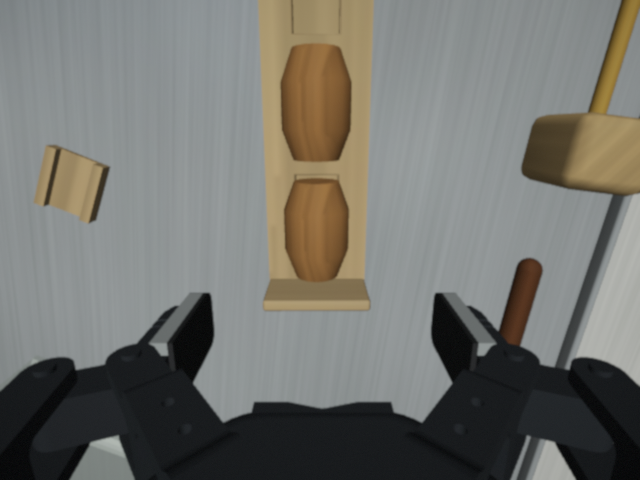

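The barrel is seated in its dimple at (316,230), level with its neighbour at (315,102); both tops read 0.0546. Next is the tray barrel.

Scaled: 0.18 m / 0.8 = 0.225, 0.14 m / 0.8 = 0.175, -0.7 rad / 6.2832 = -0.1114.

Call:
{"method": "drive_effector", "body": {
  "steps": [
    {"dx": 0.0375, "dy": -0.0188, "rz": -0.0223},
    {"dx": 0.0813, "dy": -0.0375, "rz": -0.0446},
    {"dx": 0.125, "dy": -0.0563, "rz": -0.0668},
    {"dx": 0.175, "dy": -0.075, "rz": -0.0891},
    {"dx": 0.225, "dy": -0.0938, "rz": -0.1114}
  ]
}}

```text
clock: 18.4
tcp_pos: [0.5358, 0.1374, 0.2017]
orientation: [-1.142, -2.925, 0.002]
contact_force: [1.3, 0.5, 0.9]
grip_width: 0.0852
gripper_force: 0.0
```

Run:
```python
from h import *
togo([.459,.279,.2],np.radians(78))
```

```text
tcp [0.53578728 0.13738594 0.20172285] tool [[-0.736, 0.678, -0.002], [0.678, 0.736, -0.001], [0.001, -0.002, -1.0]] clock 18.4
shift [0.1524 0.0521 0.0018]
turn [-0.0013 -0.0013 -0.5349]
turn [-1.7000e-03  1.8000e-03  2.6066e+00]
```

Scaled: 0.152 m / 0.8 = 0.19, 0.14 m / 0.8 = 0.175, -0.535 rad / 6.2832 = -0.0851.

Call:
{"method": "drive_effector", "body": {
  "steps": [
    {"dx": 0.0438, "dy": 0.015, "rz": -0.0207},
    {"dx": 0.0875, "dy": 0.03, "rz": -0.0414},
    {"dx": 0.1375, "dy": 0.045, "rz": -0.0637},
    {"dx": 0.175, "dy": 0.06, "rz": -0.0828},
    {"dx": 0.19, "dy": 0.065, "rz": -0.0851}
  ]
}}

```text
clock: 18.9
tcp_pos: [0.4591, 0.2812, 0.2017]
orientation: [-0.324, -3.122, -0.0]
contact_force: [-0.1, 0.5, -0.0]
grip_width: 0.0848
gripper_force: 0.0
```

Call:
{"method": "drive_effector", "body": {
  "steps": [
    {},
    {},
    {}
  ]
}}

```text
clock: 19.2
tcp_pos: [0.4625, 0.2759, 0.2026]
orientation: [0.343, 3.123, -0.002]
contact_force: [-0.1, -0.0, 0.2]
grip_width: 0.085
gripper_force: 0.0
```

Run:
```python
from m import *
print(np.round(r.get_obs()['joints'],2))
look('wrist','w11.png'); b=blob('w11',(250,150,400,330),110); a=blob('w1',(280,155,360,260),110)
print(b[2],axis(b[2],b[0],.024),np.percentile(b[4][:,2],[50,98]),tri([ray(a[0],*a[1]),ray(b[0],*b[1])]))
w=axis(b[2],b[0],.024); togo([*w[0],0.083],np.radians(w[1]+90))
```

```text
[-0.85  0.38  0.24  1.99 -0.13  0.78  0.82]
((326.5, 226.5), (99.0, 61.0), 90.0) (array([0.4614, 0.2777]), np.float64(-11.1), array([0.0409, 0.0713])) [0.04154723 0.04667141] (array([0.4589166 , 0.27823653, 0.02852966]), np.float64(5.7766597803821096e-05))
tcp [0.46253542 0.27604929 0.20271795] tool [[-0.976, 0.217, 0.0], [0.217, 0.976, -0.001], [-0.0, -0.001, -1.0]] clock 19.25
shift [0.0015 0.0015 0.1197]
turn [-0.0009  0.0003 -0.0249]
turn [5.0000e-04 1.4000e-03 3.1167e+00]
```

Scaled: 0.118 m / 0.8 = 0.1475, 0.06 m / 0.8 = 0.075, -0.015 rad / 6.2832 = -0.0024.

Call:
{"method": "drive_effector", "body": {
  "steps": [
    {"dx": 0.0038, "dy": 0.0019, "dz": 0.0375, "rz": -0.0024},
    {"dx": 0.0044, "dy": 0.0019, "dz": 0.075, "rz": -0.0024},
    {"dx": 0.0044, "dy": 0.0019, "dz": 0.1125, "rz": -0.0024},
    {"dx": 0.0044, "dy": 0.0019, "dz": 0.135, "rz": -0.0024},
    {"dx": 0.0044, "dy": 0.0019, "dz": 0.1475, "rz": -0.0024}
  ]
}}

```text
clock: 19.75
tcp_pos: [0.4585, 0.2785, 0.0833]
orientation: [-0.317, -3.124, 0.003]
contact_force: [-0.2, -1.0, -0.6]
grip_width: 0.0848
gripper_force: 0.0
```

Call:
{"method": "drive_effector", "body": {
  "steps": [
    {},
    {}
  ]
}}

```text
clock: 19.95
tcp_pos: [0.4592, 0.2799, 0.0855]
orientation: [0.315, 3.125, 0.001]
contact_force: [0.6, 0.1, -0.1]
grip_width: 0.0849
gripper_force: 0.0
```

Call:
{"method": "drive_effector", "body": {
  "steps": [
    {},
    {},
    {},
    {},
    {}
  ],
  "aperture": 0.034,
  "squeeze": 30
}}

```text
clock: 20.45
tcp_pos: [0.4589, 0.2804, 0.0857]
orientation: [0.313, 3.125, 0.001]
contact_force: [-0.4, -1.0, 6.3]
grip_width: 0.0434
gripper_force: 29.7
```

Run:
```python
from m import *
o=r.get_obs(); print('grasp tcp',o['tcp_pos'])
```

```text
grasp tcp [0.45885864 0.28038606 0.08572738]
```

Call:
{"method": "drive_effector", "body": {
  "steps": [
    {"dz": -0.025},
    {"dz": -0.0625},
    {"dz": -0.1063},
    {"dz": -0.15},
    {"dz": -0.15}
  ]
}}

```text
clock: 20.95
tcp_pos: [0.4607, 0.2815, 0.2096]
orientation: [0.313, 3.12, 0.01]
contact_force: [0.6, 1.5, -0.5]
grip_width: 0.0427
gripper_force: 31.0
```

Run:
```python
from m import *
look('wrist','w12.png'); b=blob('w12',(200,150,440,440),120); o=r.get_obs(); print(b[2],np.percentile(b[4][:,2],[50,98]),o['tcp_pos'])
togo([0.614,.122,.2],np.radians(6.9))
```

```text
((322.0, 315.5), (185.0, 114.0), 90.0) [0.16511731 0.17025542] [0.45962369 0.28097631 0.2073615 ]
tcp [0.45962369 0.28097631 0.2073615 ] tool [[-0.98, 0.198, 0.004], [0.198, 0.98, 0.004], [-0.003, 0.004, -1.0]] clock 21.0
shift [-0.1828 -0.1252  0.0074]
turn [0.0058 0.     1.2505]
turn [-0.      0.0063 -1.891 ]
```

Scaled: -0.145 m / 0.8 = -0.1813, -0.115 m / 0.8 = -0.1438, 0.28 rad / 6.2832 = 0.0446.

Call:
{"method": "drive_effector", "body": {
  "steps": [
    {"dx": -0.0313, "dy": -0.0225, "rz": 0.0223},
    {"dx": -0.0688, "dy": -0.045, "rz": 0.0446},
    {"dx": -0.1063, "dy": -0.07, "rz": 0.0668},
    {"dx": -0.1438, "dy": -0.0975, "rz": 0.0891},
    {"dx": -0.1813, "dy": -0.125, "rz": 0.1114}
  ]
}}

```text
clock: 21.5
tcp_pos: [0.5809, 0.1522, 0.2036]
orientation: [-1.373, -2.824, 0.002]
contact_force: [0.1, 0.9, -0.9]
grip_width: 0.0427
gripper_force: 31.0
```

Run:
```python
from h import *
togo([0.6138,.1233,.15],np.radians(6.9))
```

```text
tcp [0.58091546 0.15220355 0.20359865] tool [[-0.618, 0.786, -0.002], [0.786, 0.618, -0.001], [0.001, -0.002, -1.0]] clock 21.5
shift [-0.0431  0.0081  0.0536]
turn [-0.002  -0.      0.5453]
turn [ 0.     -0.0026 -2.5963]
```

Scaled: 0.05 m / 0.8 = 0.0625, -0.043 m / 0.8 = -0.0538, 0.545 rad / 6.2832 = 0.0867.

Call:
{"method": "drive_effector", "body": {
  "steps": [
    {"dx": -0.015, "dy": 0.0025, "rz": 0.0223},
    {"dx": -0.0313, "dy": 0.005, "rz": 0.0446},
    {"dx": -0.0438, "dy": 0.0075, "dz": 0.0125, "rz": 0.0668},
    {"dx": -0.0538, "dy": 0.01, "dz": 0.0375, "rz": 0.0867},
    {"dx": -0.0538, "dy": 0.01, "dz": 0.0625, "rz": 0.0867}
  ]
}}

```text
clock: 22.0
tcp_pos: [0.614, 0.1235, 0.1532]
orientation: [2.082, 2.351, -0.002]
contact_force: [0.1, -0.6, 0.3]
grip_width: 0.0428
gripper_force: 31.0
```

Call:
{"method": "drive_effector", "body": {
  "steps": [
    {},
    {},
    {},
    {}
  ]
}}

```text
clock: 22.4
tcp_pos: [0.6142, 0.1249, 0.1558]
orientation: [2.076, 2.357, 0.002]
contact_force: [0.1, -0.2, 0.5]
grip_width: 0.0431
gripper_force: 31.0
```

Create b.py:
```python
from m import *
A=np.array([.6138,.1238]); u=np.array([np.cos(np.radians(96.9)),np.sin(np.radians(96.9))]); n=np.array([u[1],-u[0]])
def rep(l,ci,x,y,z):
    w=onz(ci,x,y,z)[:2]; print(l,w.round(4),'along',((w-A)@u).round(4),'across',((w-A)@n).round(4))
def tcp():
    o=r.get_obs()['tcp_pos']; print('tcp along',((o[:2]-A)@u).round(4),'across',((o[:2]-A)@n).round(4),'z',o[2])
```

Run:
```python
from b import *
tcp(); togo([0.6138,.1233,.0939],np.radians(6.9)); look('wrist','w13.png'); tcp()
im,d,ci=load('w13'); hs=cv2.cvtColor(im,cv2.COLOR_BGR2HSV)
b=blob('w13',(255,210,390,420),125); print(b[2]); rep('held',ci,*b[1],.0885)
for y in(150,175,195,210):
    row=np.where((hs[y,:,1]>60)&(hs[y,:,0]<30))[0]; row=row[(row>230)&(row<430)]
    if len(row): rep(y,ci,row[0],y,.016); rep(y,ci,row[-1],y,.016)
```

```text
tcp along 0.001 across 0.0005 z 0.15583274231650024
tcp [0.61419203 0.12486652 0.15583274] tool [[-0.126, 0.992, 0.001], [0.992, 0.126, 0.001], [0.0, 0.001, -1.0]] clock 22.4
shift [-0.0015 -0.0007  0.0619]
turn [ 0.0014 -0.0005  0.0059]
turn [ 8.0000e-04  2.3000e-03 -3.1357e+00]
tcp along 0.001 across 0.0005 z 0.15582498119725674
((322.0, 315.0), (114.0, 186.0), 0.0)
held [0.615  0.1187] along -0.0052 across 0.0005
175 [0.5663 0.1616] along 0.0432 across -0.0426
175 [0.651  0.1723] along 0.0436 across 0.0427
195 [0.5751 0.1512] along 0.0318 across -0.0352
195 [0.645 0.16 ] along 0.0322 across 0.0354
210 [0.5758 0.1424] along 0.023 across -0.0355
210 [0.646  0.1513] along 0.0234 across 0.0352
```

The lateral fit is good. I'll shift 1.5 mm along the rack and lower.

Scaled: 0.056 m / 0.8 = 0.07, -0.0015 m / 0.8 = -0.0019, 0.005 rad / 6.2832 = 0.0008.

Call:
{"method": "drive_effector", "body": {
  "steps": [
    {"dx": -0.0019, "dz": 0.0188, "rz": 0.0008},
    {"dx": -0.0019, "dz": 0.0375, "rz": 0.0008},
    {"dx": -0.0019, "dz": 0.0538, "rz": 0.0008},
    {"dx": -0.0019, "dz": 0.065, "rz": 0.0008},
    {"dx": -0.0019, "dz": 0.07, "rz": 0.0008}
  ]
}}

```text
clock: 22.95
tcp_pos: [0.6132, 0.123, 0.0971]
orientation: [-2.082, -2.351, 0.003]
contact_force: [-1.4, 0.2, -0.8]
grip_width: 0.043
gripper_force: 31.0
```

Call:
{"method": "drive_effector", "body": {
  "steps": [
    {"dz": 0.0013},
    {"dz": 0.0025},
    {"dz": 0.0025},
    {"dz": 0.0025}
  ]
}}

```text
clock: 23.35
tcp_pos: [0.6143, 0.1232, 0.0974]
orientation: [2.083, 2.351, 0.001]
contact_force: [0.2, 0.4, -0.2]
grip_width: 0.0429
gripper_force: 31.0
```

```bash
python3 -c "
from b import *
tcp()"
```

```text
tcp along -0.0006 across 0.0004 z 0.09737705390216149
```

Scaled: 0.003 m / 0.8 = 0.0038, 0.002 m / 0.8 = 0.0025.

Call:
{"method": "drive_effector", "body": {
  "steps": [
    {"dz": 0.0013},
    {"dz": 0.0025},
    {"dz": 0.0038},
    {"dz": 0.0038}
  ]
}}

```text
clock: 23.75
tcp_pos: [0.614, 0.1232, 0.0938]
orientation: [2.083, 2.352, 0.0]
contact_force: [-0.1, 0.4, 1.2]
grip_width: 0.043
gripper_force: 31.1
```

Call:
{"method": "drive_effector", "body": {
  "steps": [
    {"dz": 0.0013},
    {"dz": 0.0025},
    {"dz": 0.0025}
  ]
}}

```text
clock: 24.05
tcp_pos: [0.6144, 0.1232, 0.0932]
orientation: [-2.083, -2.351, -0.002]
contact_force: [-2.5, -0.1, 11.1]
grip_width: 0.0428
gripper_force: 32.3
```

Contact again at the expected height. I'll relieve, release, retreat and check.

Scaled: -0.001 m / 0.8 = -0.0013.

Call:
{"method": "drive_effector", "body": {
  "steps": [
    {"dz": -0.0013},
    {"dz": -0.0013}
  ]
}}

```text
clock: 24.25
tcp_pos: [0.6142, 0.1232, 0.0934]
orientation: [2.083, 2.352, 0.001]
contact_force: [-1.4, 0.4, 6.4]
grip_width: 0.0433
gripper_force: 31.6
```

Call:
{"method": "drive_effector", "body": {
  "steps": [
    {},
    {},
    {},
    {}
  ],
  "aperture": 0.085
}}

```text
clock: 24.65
tcp_pos: [0.6139, 0.1231, 0.0926]
orientation: [-2.083, -2.352, 0.001]
contact_force: [-0.2, 0.3, -0.2]
grip_width: 0.0851
gripper_force: 0.0
```

Call:
{"method": "drive_effector", "body": {
  "steps": [
    {"dz": -0.025},
    {"dz": -0.0625},
    {"dz": -0.1},
    {"dz": -0.15},
    {"dz": -0.1875}
  ]
}}

```text
clock: 25.15
tcp_pos: [0.6143, 0.123, 0.245]
orientation: [2.083, 2.351, 0.002]
contact_force: [0.8, 1.2, 0.1]
grip_width: 0.0851
gripper_force: 0.0
```

Call:
{"method": "drive_effector", "body": {
  "steps": [
    {"dx": 0.05, "dz": -0.025},
    {"dx": 0.075, "dz": -0.025},
    {"dx": 0.075, "dz": -0.025},
    {"dx": 0.075, "dz": -0.025},
    {"dx": 0.075, "dz": -0.025}
  ]
}}

```text
clock: 25.65
tcp_pos: [0.6067, 0.1811, 0.2625]
orientation: [2.085, 2.35, -0.002]
contact_force: [1.1, -0.5, 0.4]
grip_width: 0.085
gripper_force: 0.0
```

Run:
```python
from b import *
look('wrist','w14.png'); look('scene','s2.png')
im,d,ci=load('w14'); hs=cv2.cvtColor(im,cv2.COLOR_BGR2HSV); P=cloud(d,ci)
m=((hs[...,0]<22)&(hs[...,1]>125)).astype(np.uint8); m[330:]=0
n_,lab,st,ce=cv2.connectedComponentsWithStats(m)
for i in range(1,n_):
    if st[i,4]>500:
        q=P[lab==i]; rc=cv2.minAreaRect(np.argwhere(lab==i)[:,::-1].astype(np.float32)); print(st[i,4],'z98',np.percentile(q[:,2],98).round(4),axis(rc,ci,.032)); rep('',ci,*rc[0],.032)
print(r.get_obs()['clock'])
h=np.zeros((480,800,3),np.uint8); h[:360,:480]=cv2.resize(im,(480,360)); h[:240,480:]=cv2.imread('pics/s2.png')[140:380,240:560]; cv2.imwrite('pics/fin.png',h)
```

```text
7583 z98 0.0438 (array([0.7445, 0.3171]), np.float64(101.6), array([0.0758, 0.0527]))
 [0.7441 0.3185] along 0.1776 across 0.1528
3697 z98 0.0546 (array([0.615 , 0.1152]), np.float64(-82.1), array([0.0408, 0.0849]))
 [0.6148 0.1167] along -0.0071 across 0.0002
564 z98 0.0481 (array([0.8005, 0.119 ]), np.float64(89.8), array([0.0514, 0.0099]))
 [0.8005 0.1195] along -0.0267 across 0.1848
25.75
```

View pics/fin.png

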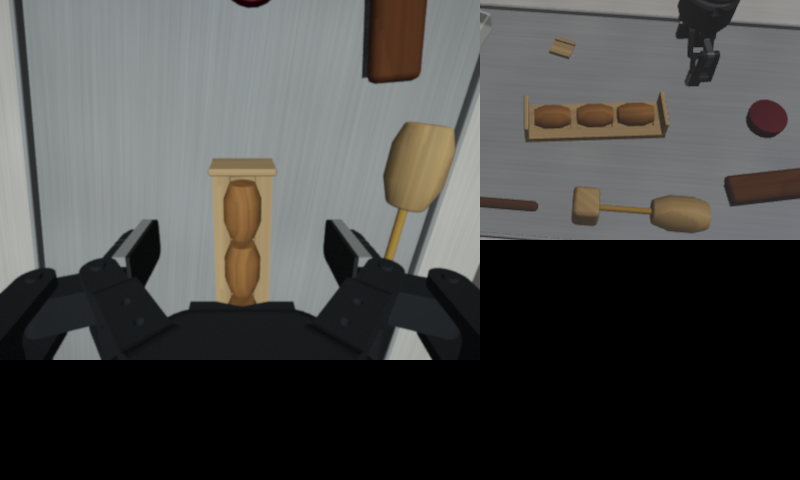

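All three barrels lie level in the rack: scene crop at (551,116), (594,115) and (635,113), tops at 0.0546. The arm is clear, so I'm handing in.

```bash
python3 -c "
from bench import r, camrig
print(r.hand_in())"
```

```text
the job is handed in; nothing more can be done
None
```

Job handed in at about 26 s: all three barrels lie seated in the rack, the box barrel having been laid in the cradle and retaken by its belly on the way, and the arm is clear of everything.

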